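# Clear the track offcut and clamp up the glued hill section

## Task

Pick the stray track offcut out of the gap between the clamp's sliding jaw and the white hill section and drop it into the tilting tin bin. Then clamp the hill so its freshly glued stone wall can grab: work the jaw with the trigger alone, pumping until the sprung orange pad has closed on the hill and is pressed in about half-way, never right home. Finish still squeezing the trigger, holding that pressure, and leave the cabin, lamp hut and lorry where they stand.

Things in the scene. Friction and masses are not known exactly. Their poses are not given: they have to be found in the camera images.
- jig: Fixed plywood gluing board carrying a black one-hand bar clamp that lies on its side. Origin: on the cart top under the bar's axis, in the gear housing. y: along the bar to the sliding jaw; x: from bar towards the jaws; z up. Board x -25 to 125, y -115 to 229 mm, top z = 12. Bar axis z = 28. Housing x -26 to 40, y -31 to 21, z 12 to 44. Pistol grip: see point grip.
- grip (a point): Hand position on the fixed pistol grip, at jig (-60, 0, 28) mm, jig axes. Grip: jig x -28 to -118, y -18 to +2, z 16 to 40, overhanging the board, open cart top below. Trigger's front here: y = +18 squeezed (36 mm over both), about +36 let go (54 over both). Squeeze from above: one finger behind the grip (-y), one before the trigger (+y).
- trigger: Orange trigger lever, origin at its pivot pin, jig (30, 0, 28) mm. Its finger part, in front (+y) of the pistol grip, spans jig x -30 to -90, 14 mm thick, z 17 to 39, and is parallel to the grip when fully squeezed. To be held squeezed at the end.
- trigger_swing (a joint): Trigger angle: 0 let go (spring return, 3 to 4 N at the hand), 0.20 rad fully squeezed. Each full squeeze from fully let go closes the jaw one ratchet tooth, 5.6 mm (the first quarter or third of the swing is idle); a squeeze or release that stops short may catch no new tooth. Needs about 7 N at the hand with the jaw free, plus half the jaw's pressing force.
- bar: Steel bar 302 x 18 x 6 mm, small round teeth, with the black sliding jaw at its +y end (out to jig x = 83 mm, 20 mm thick, z 15 to 41). Slides along the jig's -y as it closes. Not to be pushed by hand. Origin: on the bar's axis, at jig y = -bar_travel; the jaw's black inner face is 194 mm to +y of it.
- bar_travel (a joint): How far bar and sliding jaw have closed, m: 0 fully open, at most 0.078. The ratchet only lets it close: after a full squeeze, letting the trigger go gives back 1 to 2 mm at most (after a part squeeze up to a tooth). The pad's face is at jig y = 0.175 - bar_travel + pad_in.
- pad: Orange sprung pad on the sliding jaw, 32 mm wide, 20 mm high, 6 mm thick plus a collar, origin at the centre of its face towards the hill (jig x = 48, z = 28 mm).
- pad_in (a joint): How far the pad is pressed back into the jaw, m: 0 free, 0.015 right home. Spring of 1.2 N per mm: the pressing force on the hill is 1200 N/m x pad_in until it is home. Wanted at the end: about half-way.
- heel_pad: Orange pad of the fixed heel jaw (jaw: jig x 25 to 85 mm, z 15 to 41), 36 x 8 x 24 mm. Origin: middle of its back; its face towards the hill is at jig y = 30 mm.
- hill: White polystyrene hill section, loose on the board between the jaws: 90 (its x) x 85 mm (its y), sides upright to 34 mm, crest 60 mm high, 0.12 kg, grey stone wall glued on its -y face, 1 to 4 mm from the heel pad. Origin: centre of its underside; axes roughly the jig's. The sprung pad meets its +y face, 42.5 mm from the origin. Crushed above 22 N (pad home).
- offcut: Short offcut of model track on a grey ballast base, loose on the board in the gap (42 to 55 mm) between hill and sprung pad: 45 mm (its x, along the rails) x 25 mm (its y), base 8 mm high, rail tops 11.4 mm, about 30 g. Origin: centre of its underside. Its x lies roughly along the jig's x: take it by its two ends, 45 mm apart.
- bin_floor (a point): Centre of the inner floor of the tin tub (tub inside 104 mm in its x, 114 mm in its y, walls 3 mm, 69 mm deep). z points out of the mouth. The tub is hung on a stand 150 mm wide (its y), pivot 80 mm above the cart, 39 mm above this floor; two 8 mm high track ends lie stuck to the floor.
- bin_mouth (a point): Centre of the tub's open mouth, level with its rim, 30 mm from the pivot (about 110 mm above the cart); z points out of the mouth.
- bin_tilt (a joint): Tilt of the tub, rad: 0 level, positive tips the mouth towards the stand's -x side. Stiff pivot, stays where it is left.
- bin_stand: Dark steel stand of the bin, fixed to the cart, base 100 x 150 mm, uprights 88 mm high at its +y and -y ends. Origin: centre of its underside.
- signal_cabin: Red resin signal cabin, 54 x 76 mm over the roof, 80 mm high, loose bystander. Origin: centre of its underside.
- lamp_hut: Brass miniature lamp hut, 42 x 49 mm over the roof, 54 mm high, loose bystander. Origin: centre of its underside.
- lorry: Cream die-cast delivery lorry, 88 x 32 mm, 43 mm high, loose bystander. Origin: centre of its underside.
There are look-alikes about, which are no part of the job. There is more than one size of the bin_stand; the job needs the largest.

How it is judged:
On the way, in this order (a step that is already met when the one before it is completed fails the run):
1. the offcut lies let go inside the tin tub (x of offcut in the frame of bin_floor between -0.055 and 0.055 m and y of offcut in the frame of bin_floor between -0.06 and 0.06 m and z of offcut in the frame of bin_floor between -0.005 and 0.06 m and contact force between the fingers and offcut below 0.1 N and linear speed of offcut below 0.1 m/s), for 0.2 s.
2. the trigger, squeezed by the fingers, has brought the sprung pad onto the hill (contact force between the fingers and trigger above 1 N and contact force between pad and hill above 1 N), for 0.1 s.
At the end, for the whole second after the job is handed in: Ends squeezing: fingers on trigger over 2 N, trigger over 0.03 rad in, jaw still; pad on hill 3 to 17 N (2.5 to 14 mm in), hill on heel pad over 2 N, upright and square within 0.1 rad, within 25 mm of its start; offcut in the tub; cabin, hut, lorry within 15 mm of their starts (contact force between pad and hill between 3 and 17 N and contact force between heel_pad and hill above 2 N and contact force between the fingers and trigger above 2 N and value of joint trigger_swing above 0.03 rad and velocity of joint bar_travel between -0.005 and 0.005 m/s and angle between hill's own z axis and vertical below 0.1 rad and angle between the y axis of hill and the y axis of jig, either way round below 0.1 rad and distance of hill from where it was at the start of the episode below 0.025 m and x of offcut in the frame of bin_floor between -0.055 and 0.055 m and y of offcut in the frame of bin_floor between -0.06 and 0.06 m and z of offcut in the frame of bin_floor between -0.005 and 0.06 m and distance of each of signal_cabin, lamp_hut, lorry from where it was at the start of the episode below 0.015 m); the arm keeps its last pose, push and grip.
It fails at once if the hill is crushed: more than 22 N from the sprung pad (contact force between pad and hill above 22 N).
It fails at once if the jaw or bar is pushed by hand instead of by the trigger (more than 5 N from the fingers) (contact force between the fingers and bar above 5 N).
It fails at once if the jaw or bar is pushed by the arm (more than 5 N) (contact force between the arm and bar above 5 N).
It fails at once if the hill is knocked out of its place (more than 25 mm) (distance of hill from where it was at the start of the episode above 0.025 m).
It fails at once if the cabin, the hut or the lorry is shifted more than 15 mm (distance of any of signal_cabin, lamp_hut, lorry from where it was at the start of the episode above 0.015 m).
It also fails if it takes over 67 s, if anything falls off the work surface, if the arm or the gripper's body presses on something with over 40 N, if the wrist force passes 120 N, or if a joint passes its speed limit or range.

## Robot

A 6-joint arm with a two-finger parallel gripper is mounted at the origin on the work surface. World frame = base frame: x ahead of the robot, y to its left, z up, the work surface at z = 0. Lengths are in m, angles in rad, forces in N, time in s.
With the tool pointing down it reaches from about 0.4 to 0.925 m from the base axis. Payload 3.4 kg.
Tool frame: the origin (TCP) lies at the very end of the fingers, on their centre line; the grasp point (between the pads) lies 19 mm behind it (arm.grip_depth is the distance from the TCP to the grasp point, in m); z points along the fingers, y is the direction in which the jaws open and shut (so a half turn about z gives the same grasp; the last joint's range is limited). The gripper opens to 85 mm and grips with 20 to 120 N. Pads are 22 mm wide; open, the fingers measure 114 mm over their backs; the gripper's body (76 mm by 85 mm) begins 54 mm behind the grasp point. The pads swing forward as they close: fully open they stand 13 mm farther back than shut.
Start: joints at [1.177, 0.307, 1.506, -0, 1.328, -0.073], TCP at [0.181, 0.546, 0.231] pointing down, gripper open.
Joint ranges: [-3.12, 3.12], [-1.05, 2.28], [0.14, 2.33], [-1.42, 4.57], [0.1, 2.73], [-2.68, 2.68]. Speed limits (rad/s): [2.57, 2.57, 3.14, 3.14, 3.14, 3.14].

## Interface

Orientations are given as a 3x3 rotation matrix whose columns are the frame's x, y, z axes.
In Python, from cell import telemetry, eyes, order, arm gives the robot as it stands.
- The arm moves only by the shell command python3 -m crank 'ROWS' [OPENING] [FORCE]. ROWS is JSON, a list of rows, each a list of 6 numbers: the shift along the tool's x, y, z in cm, then the turn, a rotation vector about the tool's x, y, z in degrees. In form: [[tx, ty, tz, ax, ay, az], ...]. A call has 1 to 20 rows; each row is the pose to reach, as a shift and turn from the pose measured when the call began, along the tool's axes at that moment; what a row does not reach only later rows make up. A row lasts 1/10 s, in which the tool goes at most 50 mm and 8.59 degrees, less where a joint would pass 70% of its speed; a pose out of reach is approached as far as the arm can. A call with a gripper value outside its range is refused whole. OPENING is the opening, from 0 (shut) to 1 (fully open), set as the call begins (- or left out, the last holds). The fingers move at their own pace and stop on an object; FORCE is the grip in N (left out, the last holds). Time passes only in rows, so rows that repeat a pose let the fingers close. It gives the time, the measured TCP pose, the force and the opening at its end, in the units of the state.
- telemetry.sense(): the state, without advancing time (a new reading comes with each control period).
- eyes.snapshot(name): name is "side" or "top"; returns a dict with "frame" (400x640x3 uint8, red, green, blue), "range_z" (400x640 float32, m along the optical axis (not along the pixel's ray), 0 where there is no reading), "intrinsics" (3x3 intrinsics, pixels), "rvec" (rotation vector, rad) and "tvec" (3), from world to camera coordinates, as OpenCV has them. Camera axes: x right, y down, z forward; pixel columns grow to the right and rows downward; lengths in m; the calibration is good to about 2 mm. A picture is of the moment at which its call begins.
- order.finish_job(): hands the job in, once; it reports no verdict.
The state is a dict: "time": time; "joint_positions": joint angles; "qd": joint speeds; "joint_torque": joint torques, N m; "ee_pos": TCP position; "eef_rot": TCP orientation; "wrist_force": force on the tool from outside, world axes, zero at the start; "moment": the same for the moment, N m; "gripper_width": finger opening in m.
Only numpy, scipy, OpenCV 4.12 (cv2) and the standard library are available. Lean on these libraries where they do the work, as an engineer would, in place of code of your own. Each camera call takes 0.05 s, during which the arm holds its last target. There are 200 camera calls.

## Working session

There is one attempt and no reset: what is moved stays moved. The work goes in short steps, Python scripts to look and compute and a shell command to move; the robot and the scene stay as the last step left them, time stands still between calls to the robot, and variables do not carry over. Pictures are saved under pics/ and viewed, on a budget of 10 in all, crops included, one or two more only if the job needs it, and the job is handed in when it is done.

```bash
mkdir -p pics; ls; cat > h.py <<'E'
import numpy as np, cv2
from cell import telemetry, eyes, order, arm
def snap(n):
    s=eyes.snapshot(n); R=cv2.Rodrigues(np.array(s["rvec"],float))[0]; t=np.array(s["tvec"],float).ravel()
    K=np.array(s["intrinsics"],float); Z=s["range_z"]; v,u=np.mgrid[:Z.shape[0],:Z.shape[1]]
    P=np.stack([(u-K[0,2])/K[0,0]*Z,(v-K[1,2])/K[1,1]*Z,Z],-1)
    W=(P-t)@R; W[Z==0]=np.nan
    return s["frame"],W
def save(n,img,s=1.25): cv2.imwrite(f"pics/{n}.png",cv2.resize(img,None,fx=s,fy=s,interpolation=cv2.INTER_CUBIC)[:,:,::-1])
E
python3 - <<'E'
from h import *
for n in("top","side"):
    f,W=snap(n); save(n+"1",f); np.savez(n+"1.npz",f=f,W=W)
s=telemetry.sense(); print(s); print(arm.grip_depth)
E
```

```text
pics
{'time': 0.1, 'joint_positions': array([ 1.17649828e+00,  3.07527954e-01,  1.50755276e+00,  1.61857262e-06,
        1.32841484e+00, -7.34836329e-02]), 'qd': array([-0.00077052, -0.00089648, -0.00194121, -0.000191  , -0.00157015,
       -0.00181508]), 'joint_torque': array([ 6.64438812e-04, -4.58533859e+01, -2.52606082e+01, -1.59473607e-04,
        5.62750633e-03,  3.48173948e-06]), 'ee_pos': array([0.18108901, 0.54506946, 0.23045234]), 'eef_rot': array([[-9.48978742e-01,  3.15339200e-01, -7.32468087e-04],
       [ 3.15340019e-01,  9.48977127e-01, -1.75627763e-03],
       [ 1.41272276e-04, -1.89764664e-03, -9.99998189e-01]]), 'wrist_force': array([ 0.25420889,  0.57994843, -0.26339673]), 'moment': array([ 0.0473444 , -0.02472997, -0.01096038]), 'gripper_width': 0.08509273948306458}
0.0187
```

View pics/top1.png

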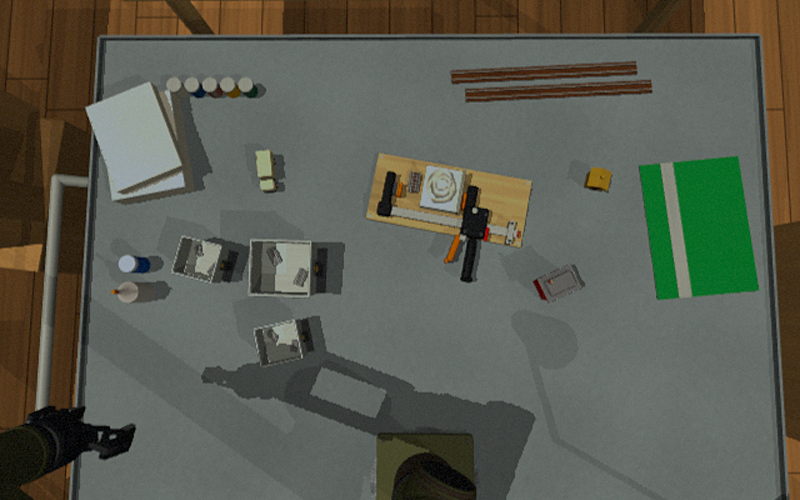

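View pics/side1.png

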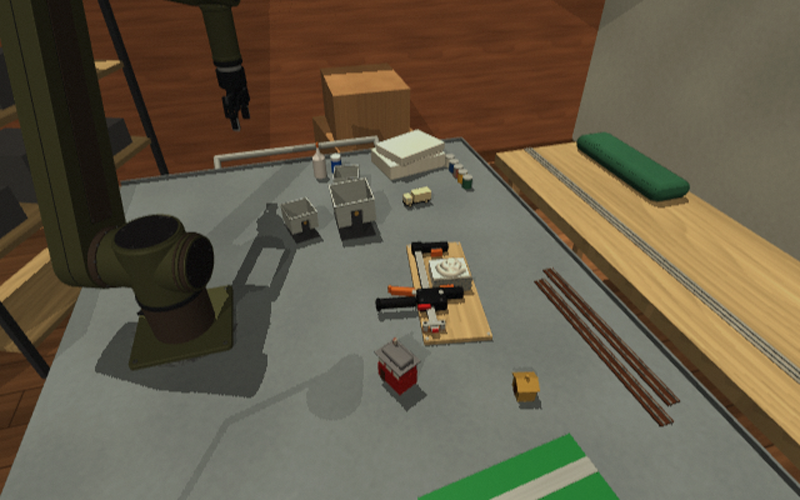

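The top view shows the jig at (450,200), with the jaw at the left (385,195), the hill at (440,187) and the offcut at (413,183). The grip is at (470,262) and the orange trigger at (453,248). The largest bin is at (280,268), the lorry at (265,170), the lamp hut at (598,180) and the cabin at (558,283). Two smaller bins are look-alikes. Next I'll measure.

```bash
cat > m1.py <<'E'
from h import *
d=np.load("top1.npz"); f,W=d["f"],d["W"]
hsv=cv2.cvtColor(f,cv2.COLOR_RGB2HSV); H,S,V=[hsv[...,i].astype(int) for i in range(3)]
v,u=np.mgrid[:400,:640]
roi=(u>285)&(u<435)&(v>115)&(v<232)
wood=roi&(H>8)&(H<25)&(S>60)&(V>110)&(W[...,2]>.004)&(W[...,2]<.02)
print("wood n",wood.sum(),"z",np.median(W[wood][:,2]))
P=W[wood][:,:2].astype(np.float32)*1000
r=cv2.minAreaRect(P); print(r, cv2.boxPoints(r))
# jig estimate: corners
b=cv2.boxPoints(r); 
c=np.array(r[0]); e=[b[1]-b[0],b[2]-b[1]]; L=max(e,key=np.linalg.norm); L=L/np.linalg.norm(L); 
if L[1]<0: L=-L
X=np.array([L[1],-L[0]])
o=c-X*50-L*57
print("jig origin",o,"x",X,"y",L,"yaw",np.degrees(np.arctan2(X[1],X[0])))
np.savez("jig.npz",o=o,X=X,L=L)
J=np.stack([(W[...,:2]*1000-o)@X,(W[...,:2]*1000-o)@L,W[...,2]*1000],-1)
def rep(n,m):
    m=m&roi; q=J[m]; print(n,m.sum(),"med",np.median(q,0).round(1),"lo",np.percentile(q,2,axis=0).round(1),"hi",np.percentile(q,98,axis=0).round(1))
jx,jy,jz=J[...,0],J[...,1],J[...,2]
orange=(H<16)&(S>170)&(V>120)
rep("trigger",orange&(jx<-25)); rep("pad",orange&(jx>20)&(jy>100)); 
rep("hill",(jz>28)&(jx>5)&(jx<120)&(jy>28)&(jy<135)&(S<60))
rep("jaw",(V<60)&(jz>25)&(jy>150)); rep("grip",(V<60)&(jz>25)&(jx<-30)); rep("bar",(jz>20)&(jx>-12)&(jx<12)&(V>110)&(S<60))
rep("offcut",(jz>14)&(jz<30)&(jx>15)&(jx<90)&(jy>124)&(jy<168)&~wood&~orange)
# bin
m=(u>195)&(u<262)&(v>185)&(v<243)
rim=m&(W[...,2]>.09); Q=W[rim]; print("rim z",np.percentile(Q[:,2],[5,50,95]), cv2.minAreaRect(Q[:,:2].astype(np.float32)*1000))
pc=cv2.resize(f[185:243,190:275],None,fx=7,fy=7,interpolation=cv2.INTER_CUBIC)
pj=cv2.resize(f[118:230,288:430],None,fx=5.6,fy=5.2,interpolation=cv2.INTER_CUBIC)
save("jigcrop",pj,1)
for k in range(200,262,6): print(k,(W[190:240:5,k,2]*1000).round(0))
E
python3 m1.py
```

```text
wood n 3222 z 0.011690391108960498
((607.3313598632812, -54.49537658691406), (344.63494873046875, 151.4265899658203), 79.65666198730469) [[ 501.9095   -210.41855 ]
 [ 650.8753   -237.60666 ]
 [ 712.75323   101.427795]
 [ 563.7874    128.6159  ]]
jig origin [ 547.90974331 -101.59178734] x [ 0.98374957 -0.17954631] y [0.17954631 0.98374957] yaw -10.343334
trigger 73 med [-53.3  27.5  37.9] lo [-85.3 -34.2  33.2] hi [-25.8  39.4  41.5]
pad 14 med [ 46.5 165.   36.5] lo [ 35.  163.6  32.8] hi [ 61.6 170.9  40.4]
hill 1101 med [57.8 75.4 48.9] lo [ 6.8 35.  30.8] hi [105.8 116.4  71.7]
jaw 314 med [ 29.6 189.3  40.1] lo [-13.9 175.   31. ] hi [ 77.5 203.   44.8]
grip 287 med [-80.6  -7.6  38.3] lo [-121.  -155.6   29.6] hi [-33.6   2.5  42.5]
bar 500 med [-0.3 66.2 30.7] lo [ -9.  -94.8  26.3] hi [  8.  170.6  36.5]
offcut 142 med [ 68.2 138.9  20. ] lo [ 48.2 126.2  14.3] hi [ 88.6 156.4  25.5]
rim z [0.09260898 0.10835176 0.11612473] ((447.8577575683594, 288.2686767578125), (130.8025665283203, 113.96763610839844), 88.4014663696289)
200 [ -4. 115. 115. 121. 113. 108. 110. 109. 106. 106.]
206 [  2.  73.  69.  68.  67.  63.  64.  62.  59. 101.]
212 [  0.  43.  46.  39.  38.  40.  39.  42.  35. 104.]
218 [  1.  45.  47.  49.  47.  40.  36.  40.  36. 102.]
224 [ 1. 45. 43. 41. 45. 41. 37. 39. 33. 98.]
230 [ 0. 43. 43. 42. 42. 40. 41. 40. 36. 93.]
236 [-3. 38. 44. 42. 41. 41. 41. 50. 38. 82.]
242 [-2. 44. 41. 44. 43. 41. 44. 44. 37. 80.]
248 [ -0. 119. 112. 112. 114. 111.  99.  90.  90.  88.]
254 [-1. -1.  2.  3. 68. 60. 59.  1.  4.  3.]
260 [ 0. -2.  2.  1.  2.  4.  0.  6. -4. -1.]
```

View pics/jigcrop.png

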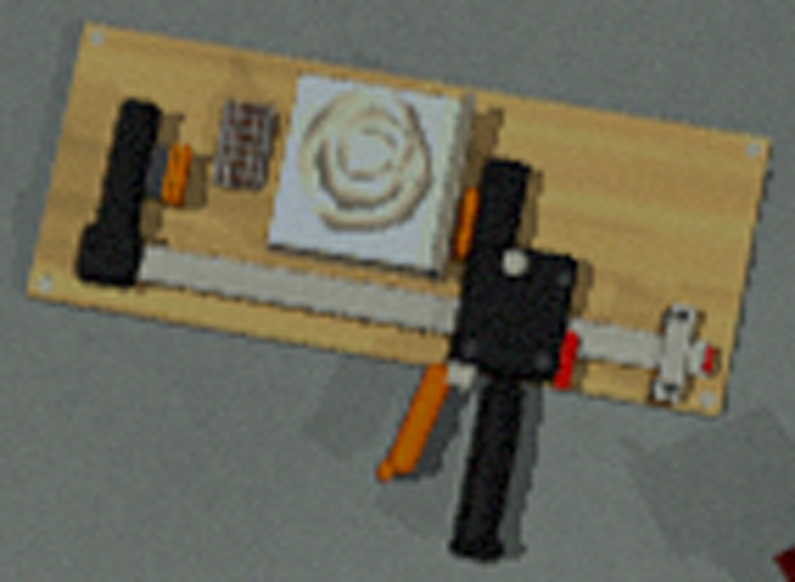

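```bash
cat > m2.py <<'E'
from h import *
j=np.load("jig.npz"); o,X,L=j["o"],j["X"],j["L"]
s=eyes.snapshot("top"); R=cv2.Rodrigues(np.array(s["rvec"],float))[0]; t=np.array(s["tvec"],float).ravel(); K=np.array(s["intrinsics"],float)
C=-R.T@t; print("cam",C)
def ray(u,v,z):
    d=R.T@np.linalg.inv(K)@[u,v,1]; return (C+d*(z-C[2])/d[2])
def crop(u,v,z): 
    p=ray(288+u/5.6-.5+.09,118+v/5.2-.5+.1,z); q=p[:2]*1000-o; return p,np.array([q@X,q@L])
cs=[crop(a,b,.020) for a,b in((232,98),(276,103),(262,190),(215,183))]
print("offcut",np.mean([c[0] for c in cs],0),np.mean([c[1] for c in cs],0)); q=[c[1] for c in cs]
print([c.round(1) for c in q], "lens",np.linalg.norm(q[0]-q[3]),np.linalg.norm(q[1]-q[2]),np.linalg.norm(q[0]-q[1]))
a=(q[0]-q[3])+(q[1]-q[2]); yaw=np.arctan2(a[1],a[0]); print("yaw in jig deg",np.degrees(yaw))
for n,a,b,z in(("trigger tip",380,472,.038),("trig back-front mid",408,425,.038),("trig top",436,372,.038),("grip end",475,550,.04),("pad face hi",190,146,.038),("pad face lo",183,206,.038),("hill tl",300,76,.046),("hill bl",268,243,.046),("hill br",440,270,.046),("heel pad face",456,255,.04)): print(n,crop(a,b,z)[1].round(1))
E
python3 m2.py
```

```text
cam [0.39054712 0.02639271 1.1139324 ]
offcut [0.64497722 0.02047032 0.02      ] [ 73.57429124 137.5066556 ]
[array([ 96.4, 148.9]), array([ 97.6, 127.1]), array([ 50.4, 125.3]), array([ 49.9, 148.7])] lens 46.46840332774323 47.267153751917014 21.818423491373355
yaw in jig deg 1.2074937334602904
trigger tip [-87.3  42.9]
trig back-front mid [-61.1  34.1]
trig top [-31.7  25.8]
grip end [-118.5   -8.2]
pad face hi [ 63.2 163.3]
pad face lo [ 31.4 160.8]
hill tl [107.2 117.7]
hill bl [ 18.3 116.8]
hill br [19.5 33.7]
heel pad face [29.7 27.2]
```

```bash
python3 -m crank '[[-60.6,-35.2,0,0,0,80.7],[-60.6,-35.2,0,0,0,80.7],[-60.6,-35.2,0,0,0,80.7],[-60.6,-35.2,0,0,0,80.7],[-60.6,-35.2,0,0,0,80.7],[-60.6,-35.2,0,0,0,80.7],[-60.6,-35.2,0,0,0,80.7],[-60.6,-35.2,0,0,0,80.7],[-60.6,-35.2,0,0,0,80.7],[-60.6,-35.2,0,0,0,80.7],[-60.6,-35.2,0,0,0,80.7],[-60.6,-35.2,0,0,0,80.7],[-60.6,-35.2,0,0,0,80.7],[-60.6,-35.2,0,0,0,80.7],[-60.6,-35.2,0,0,0,80.7],[-60.6,-35.2,10,0,0,80.7],[-60.6,-35.2,13,0,0,80.7],[-60.6,-35.2,13,0,0,80.7],[-60.6,-35.2,13,0,0,80.7],[-60.6,-35.2,13,0,0,80.7]]' 0.72 20
python3 - <<'E'
from h import *
f,W=snap("side"); save("side2",cv2.resize(f[150:290,290:420],None,fx=5.5,fy=4.2,interpolation=cv2.INTER_CUBIC),1)
s=telemetry.sense(); print(s["ee_pos"],s["eef_rot"].round(3),s["gripper_width"],s["joint_positions"].round(2))
E
```

```text
time: 2.15
ee_pos: [0.6448, 0.0202, 0.101]
eef_rot: [[0.158, 0.988, -0.002], [0.988, -0.158, -0.001], [-0.002, -0.002, -1.0]]
wrist_force: [0.1, -0.5, 0.5]
gripper_width: 0.0614
[0.64622898 0.02017441 0.10253692] [[ 0.157  0.988  0.002]
 [ 0.988 -0.157 -0.001]
 [-0.001  0.002 -1.   ]] 0.06150364355857106 [-0.03  0.51  1.51 -0.    1.11  0.13]
```

View pics/side2.png

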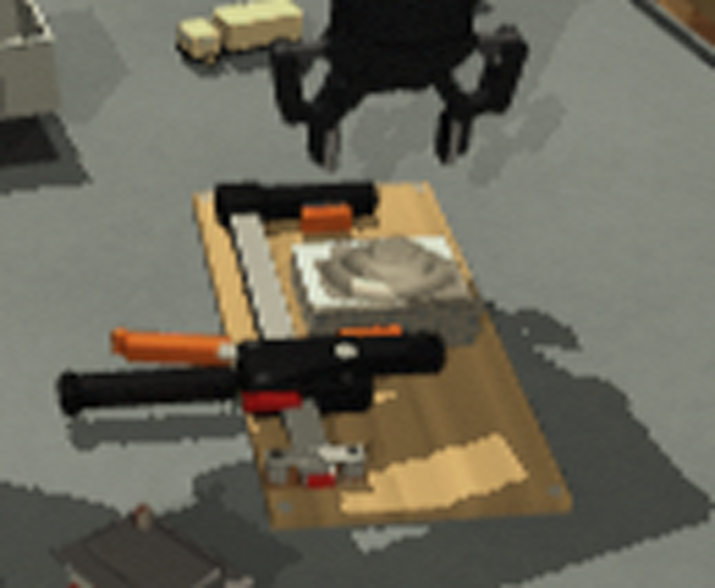

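The side view shows the open fingers (320–470,160) above the jaw and the hill. The offcut is hidden behind the hill. I'll descend and watch the force.

```bash
python3 -m crank '[[0,0,3,0,0,0],[0,0,6,0,0,0],[0,0,7.5,0,0,0],[0,0,8.2,0,0,0],[0,0,8.2,0,0,0],[0,0,8.2,0,0,0]]' 
python3 - <<'E'
from h import *
s=telemetry.sense(); print(s["ee_pos"],s["wrist_force"])
f,W=snap("top"); save("top3",cv2.resize(f[118:200,288:370],None,fx=7,fy=7,interpolation=cv2.INTER_CUBIC),1)
f,W=snap("side"); z=W[...,2];m=(abs(W[...,0]-.645)<.07)&(abs(W[...,1]-.02)<.012)&(f.max(-1)<60)&(z>.005); print(np.percentile(z[m],[0,2,5,20]))
E
```

```text
time: 2.8
ee_pos: [0.6477, 0.0201, 0.022]
eef_rot: [[0.157, 0.988, 0.004], [0.988, -0.157, -0.002], [-0.001, 0.004, -1.0]]
wrist_force: [0.5, -0.3, 0.5]
gripper_width: 0.0616
[0.64765377 0.02005671 0.02199669] [ 0.51714607 -0.31482048  0.47814599]
[0.03379752 0.04594506 0.05914895 0.08867952]
```

View pics/top3.png

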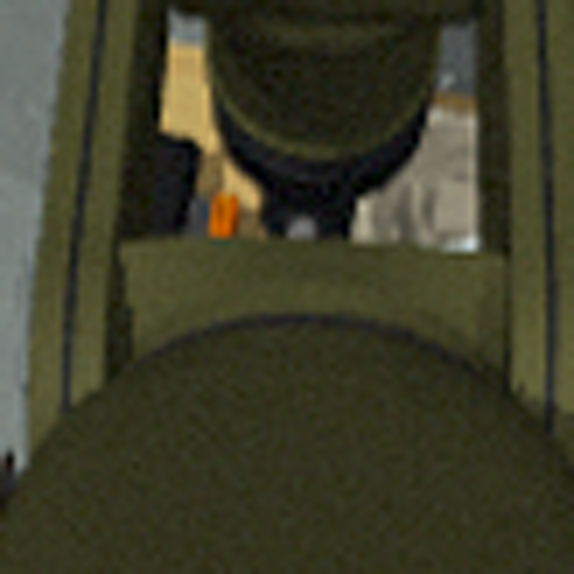

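```bash
python3 -m crank '[[0,0,0.5,0,0,0],[0,0,0.9,0,0,0],[0,0,0.9,0,0,0],[0,0,0.9,0,0,0]]'; python3 -m crank '[[0,0,0,0,0,0],[0,0,0,0,0,0],[0,0,0,0,0,0],[0,0,0,0,0,0],[0,0,0,0,0,0],[0,0,0,0,0,0]]' 0.3 40
```

```text
time: 3.3
ee_pos: [0.6474, 0.02, 0.0128]
eef_rot: [[0.157, 0.988, 0.004], [0.988, -0.157, -0.002], [-0.001, 0.004, -1.0]]
wrist_force: [0.4, 0.4, 0.1]
gripper_width: 0.0613
time: 3.9
ee_pos: [0.6477, 0.02, 0.0131]
eef_rot: [[0.158, 0.988, 0.004], [0.988, -0.158, -0.002], [-0.001, 0.005, -1.0]]
wrist_force: [0.1, 0.1, 2.2]
gripper_width: 0.0433
```

```bash
python3 -m crank '[[0,0,-2,0,0,0],[0,0,-5,0,0,0],[0,0,-9,0,0,0],[0,0,-13,0,0,0],[0,0,-17,0,0,0],[0,0,-18.5,0,0,0],[0,0,-18.5,0,0,0]]'
python3 - <<'E'
from h import *
f,W=snap("side"); save("side4",cv2.resize(f[60:260,290:420],None,fx=4.5,fy=3,interpolation=cv2.INTER_CUBIC),1)
s=telemetry.sense(); p=s["ee_pos"]; R=s["eef_rot"]; print(p, "to bin tool cm",(R.T@(np.array([.448,.288,.2])-p)*100).round(1))
E
```

```text
time: 4.6
ee_pos: [0.6487, 0.0203, 0.2013]
eef_rot: [[0.157, 0.987, 0.011], [0.988, -0.157, -0.002], [-0.0, 0.011, -1.0]]
wrist_force: [0.7, -0.8, -0.5]
gripper_width: 0.0433
[0.64723989 0.02032781 0.19889564] to bin tool cm [ 23.3 -23.9  -0.3]
```

View pics/side4.png

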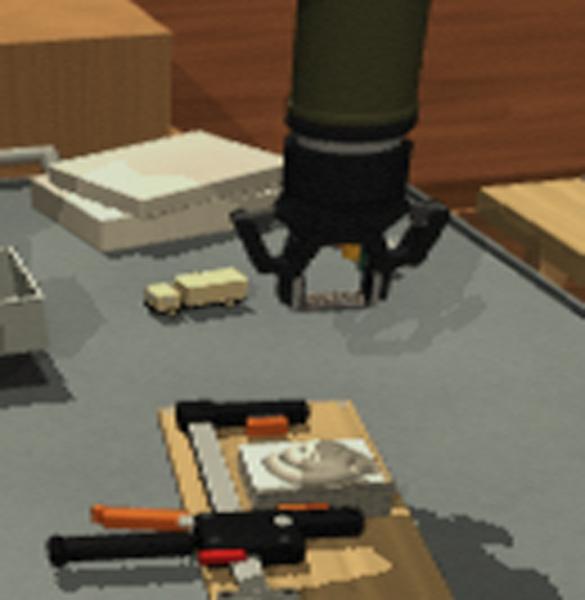

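The offcut is held at the fingertips (335,298). Now to the bin.

```bash
python3 -m crank '[[4,-4,0,0,0,0],[8,-8,0,0,0,0],[12,-12,0,0,0,0],[16,-16,0,0,0,0],[20,-20,0,0,0,0],[23,-23.6,0,0,0,0],[23.3,-23.9,0,0,0,0],[23.3,-23.9,3,0,0,0],[23.3,-23.9,6,0,0,0],[23.3,-23.9,9,0,0,0],[23.3,-23.9,10.8,0,0,0],[23.3,-23.9,10.8,0,0,0],[23.3,-23.9,10.8,0,0,0]]'
python3 - <<'E'
from h import *
f,W=snap("side"); a=cv2.resize(f[100:200,220:330],None,fx=4.5,fy=4.5,interpolation=cv2.INTER_CUBIC)
save("side5",a,1)
E
```

```text
time: 5.95
ee_pos: [0.4474, 0.2872, 0.0877]
eef_rot: [[0.158, 0.988, 0.003], [0.988, -0.158, -0.003], [-0.003, 0.004, -1.0]]
wrist_force: [-0.4, 0.7, -0.4]
gripper_width: 0.0433
```

View pics/side5.png

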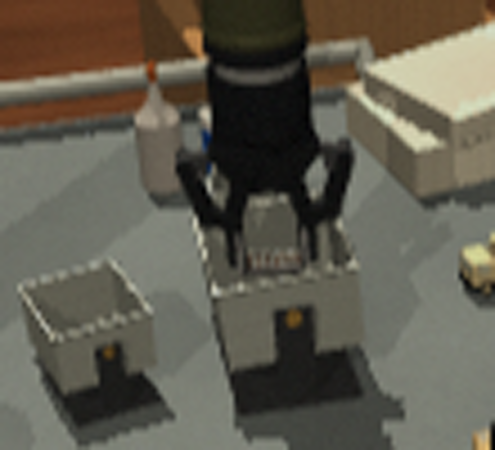

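The offcut and fingertips are inside the tub, with the offcut at (275,258) just behind the near rim at (290,285). I'll release.

```bash
python3 -m crank '[[0,0,0,0,0,0],[0,0,0,0,0,0],[0,0,0,0,0,0],[0,0,0,0,0,0],[0,0,-3,0,0,0],[0,0,-7,0,0,0],[0,0,-11,0,0,0],[0,0,-11,0,0,0]]' 0.64
python3 - <<'E'
from h import *
f,W=snap("side"); a=cv2.resize(f[130:200,240:320],None,fx=5,fy=5,interpolation=cv2.INTER_CUBIC)
g,W2=snap("top"); b=cv2.resize(g[185:243,190:275],None,fx=6,fy=6,interpolation=cv2.INTER_CUBIC)
c=np.zeros((750,510,3),np.uint8); c[:350,:400]=a; c[352:700,:510]=b; save("bin6",c[:,:],.8)
s=telemetry.sense(); p=s["ee_pos"]; R=s["eef_rot"]; print(p,"to trig tool cm",(R.T@(np.array([.4891,-.0898,.2])-p)*100).round(2), "tilt",R[:,2].round(4))
E
```

```text
time: 6.8
ee_pos: [0.4515, 0.29, 0.2049]
eef_rot: [[0.157, 0.987, 0.016], [0.988, -0.158, 0.004], [0.006, 0.016, -1.0]]
wrist_force: [1.1, -0.1, -0.4]
gripper_width: 0.0545
[0.44842882 0.28828385 0.20017867] to trig tool cm [-36.7    9.97   0.07] tilt [ 8.4e-03 -6.0e-04 -1.0e+00]
```

View pics/bin6.png

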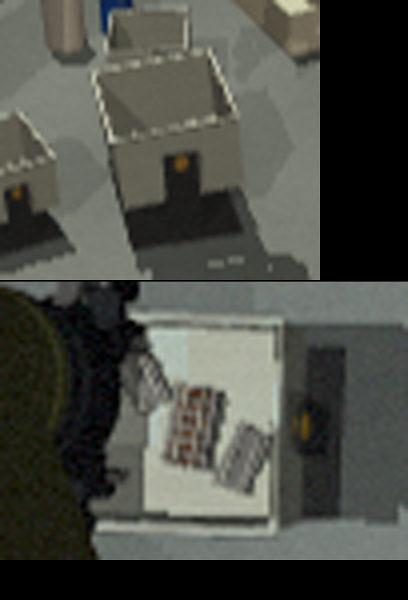

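The offcut with brown rails lies let go on the tub floor at (195,427), between the two fixed track ends. Now to the trigger.

```bash
python3 -m crank '[[-36.7,10,0,0,0,-88.8],[-36.7,10,0,0,0,-88.8],[-36.7,10,0,0,0,-88.8],[-36.7,10,0,0,0,-88.8],[-36.7,10,0,0,0,-88.8],[-36.7,10,0,0,0,-88.8],[-36.7,10,0,0,0,-88.8],[-36.7,10,0,0,0,-88.8],[-36.7,10,0,0,0,-88.8],[-36.7,10,0,0,0,-88.8],[-36.7,10,0,0,0,-88.8],[-36.7,10,4,0,0,-88.8],[-36.7,10,8,0,0,-88.8],[-36.7,10,12,0,0,-88.8],[-36.7,10,12,0,0,-88.8],[-36.7,10,12,0,0,-88.8]]' 1 20
cat > st.py <<'E'
from h import *
j=np.load("jig.npz"); o,X,L=j["o"],j["X"],j["L"]
s=telemetry.sense(); p=s["ee_pos"]; q=p[:2]*1000-o
print("t",s["time"],"jig",(q@X).round(1),(q@L).round(1),"z",(p[2]*1000).round(1),"w",(s["gripper_width"]*1000).round(1),"F",s["wrist_force"].round(1))
T=np.array([o[0]-60*X[0]+1*L[0],o[1]-60*X[1]+1*L[1],9])/1000; print("to go cm",((s["eef_rot"].T@(T-p))*100).round(2),"yaw err",np.degrees(np.arctan2(s["eef_rot"][1,1],s["eef_rot"][0,1])-np.arctan2(L[1],L[0])).round(2))
E
python3 st.py
```

```text
time: 8.5
ee_pos: [0.4888, -0.0896, 0.0796]
eef_rot: [[-0.984, 0.178, 0.004], [0.178, 0.984, 0.001], [-0.004, 0.001, -1.0]]
wrist_force: [0.3, 0.1, 0.2]
gripper_width: 0.0852Traceback (most recent call last):
  File "st.py", line 4, in <module>
    print("t",s["time"],"jig",(q@X).round(1),(q@L).round(1),"z",(p[2]*1000).round(1),"w",(s["gripper_width"]*1000).round(1),"F",s["wrist_force"].round(1))
                                                                                         ^^^^^^^^^^^^^^^^^^^^^^^^^^^^^^^
AttributeError: 'float' object has no attribute 'round'
```

```bash
sed -i 's/(s\["gripper_width"\]\*1000).round(1)/round(s["gripper_width"]*1000,1)/' st.py
python3 -m crank '[[0,0.2,2,0,0,0],[0,0.2,4,0,0,0],[0,0.2,6,0,0,0],[0,0.2,7.1,0,0,0],[0,0,7.1,0,0,0],[0,0,7.1,0,0,0],[0,0,7.1,0,0,0]]'; python3 st.py
python3 - <<'E'
from h import *
f,W=snap("side"); save("side7",cv2.resize(f[165:285,285:400],None,fx=6,fy=5,interpolation=cv2.INTER_CUBIC),1)
E
```

```text
time: 9.2
ee_pos: [0.4902, -0.0899, 0.0098]
eef_rot: [[-0.984, 0.178, 0.006], [0.178, 0.984, -0.0], [-0.006, 0.001, -1.0]]
wrist_force: [-0.3, -0.5, -0.5]
gripper_width: 0.0855
t 9.2 jig -58.9 1.1 z 9.8 w 85.5 F [-0.3 -0.5 -0.5]
to go cm [ 0.11 -0.01  0.08] yaw err 0.07
```

View pics/side7.png

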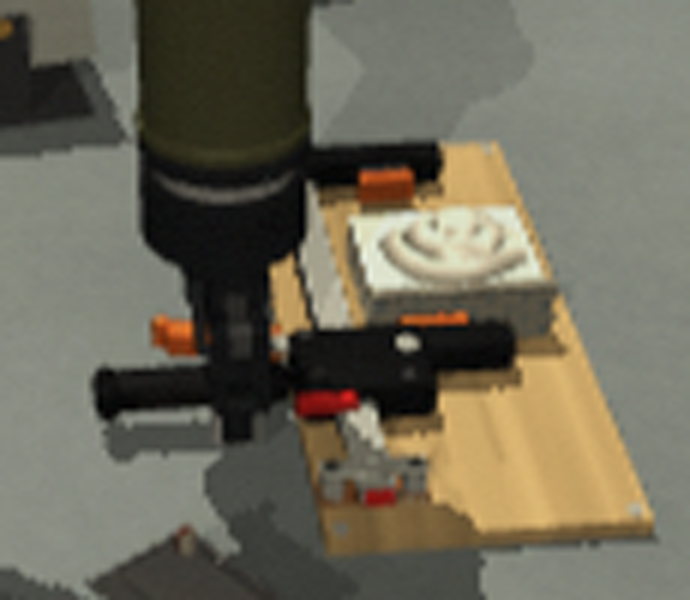

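A finger is behind the grip at (235,410), and the other is in front of the trigger. First squeeze, then a check.

```bash
cat >> st.py <<'E'
f,W=snap("side")
hsv=cv2.cvtColor(f,cv2.COLOR_RGB2HSV); J=np.stack([(W[...,:2]*1000-o)@X,(W[...,:2]*1000-o)@L,W[...,2]*1000],-1)
f2=(hsv[...,0]<16)&(hsv[...,1]>150)&(hsv[...,2]>90)
m=f2&(J[...,1]>100)&(J[...,1]<185)&(J[...,0]>20)&(J[...,0]<80)&(J[...,2]>18); v,u=np.nonzero(m)
a=J[m]; print("pad n",m.sum(),"y med",np.median(a[:,1]).round(1) if len(a) else None,"p10",np.percentile(a[:,1],10).round(1) if len(a) else None,"px",u.mean().round(2),v.mean().round(2))
k=(hsv[...,2]<60)&(J[...,0]>5)&(J[...,0]<80)&(J[...,1]>110)&(J[...,1]<215)&(J[...,2]>36)&(J[...,2]<48); print("jaw top n",k.sum(),"y",np.median(J[k][:,1]).round(1))
h=(hsv[...,1]<50)&(hsv[...,2]>110)&(J[...,0]>10)&(J[...,1]>20)&(J[...,1]<140)&(J[...,2]>30); print("hill y max",np.percentile(J[h][:,1],98).round(1),"x med",np.median(J[h][:,0]).round(1))
E
python3 st.py
python3 -m crank '[[0,0,0,0,0,0],[0,0,0,0,0,0],[0,0,0,0,0,0],[0,0,0,0,0,0],[0,0,0,0,0,0],[0,0,0,0,0,0],[0,0,0,0,0,0],[0,0,0,0,0,0],[0,0,0,0,0,0]]' 0.38 20; python3 st.py
```

```text
t 9.25 jig -59.0 1.2 z 9.7 w 85.6 F [-0.2 -1.1 -0.1]
to go cm [ 0.1  -0.02  0.07] yaw err 0.07
pad n 60 y med 165.6 p10 163.4 px 348.93 201.83
jaw top n 82 y 189.9
hill y max 119.4 x med 59.8
time: 10.2
ee_pos: [0.4898, -0.0876, 0.0103]
eef_rot: [[-0.984, 0.18, 0.006], [0.18, 0.984, 0.003], [-0.006, 0.004, -1.0]]
wrist_force: [0.3, 10.2, 5.9]
gripper_width: 0.0355
t 10.2 jig -59.6 3.3 z 10.3 w 35.5 F [ 0.3 10.2  5.9]
to go cm [ 0.04 -0.23  0.13] yaw err -0.03
pad n 57 y med 159.6 p10 156.5 px 349.14 202.89
jaw top n 93 y 183.2
hill y max 118.4 x med 59.5
```

A full squeeze closed the jaw about 6 mm, which is one tooth. I'll keep pumping and check every couple of squeezes.

```bash
python3 -m crank '[[0,0,0,0,0,0],[0,0,0,0,0,0],[0,0,0,0,0,0],[0,0,0,0,0,0],[0,0,0,0,0,0],[0,0,0,0,0,0],[0,0,0,0,0,0]]' 1; python3 st.py
python3 -m crank '[[0,0,0,0,0,0],[0,0,0,0,0,0],[0,0,0,0,0,0],[0,0,0,0,0,0],[0,0,0,0,0,0],[0,0,0,0,0,0],[0,0,0,0,0,0],[0,0,0,0,0,0],[0,0,0,0,0,0]]' 0.38 20; python3 st.py
```

```text
time: 10.95
ee_pos: [0.4897, -0.0878, 0.0103]
eef_rot: [[-0.984, 0.18, 0.006], [0.18, 0.984, 0.003], [-0.005, 0.004, -1.0]]
wrist_force: [0.4, -0.2, 0.2]
gripper_width: 0.0853
t 10.95 jig -59.8 3.1 z 10.3 w 85.3 F [ 0.4 -0.2  0.2]
to go cm [ 0.02 -0.21  0.13] yaw err -0.04
pad n 58 y med 159.5 p10 156.3 px 349.14 202.95
jaw top n 90 y 184.0
hill y max 118.9 x med 59.7
time: 11.9
ee_pos: [0.489, -0.0874, 0.0107]
eef_rot: [[-0.984, 0.18, 0.005], [0.18, 0.984, 0.003], [-0.004, 0.004, -1.0]]
wrist_force: [-2.4, 2.7, 7.9]
gripper_width: 0.0356
t 11.9 jig -60.5 3.4 z 10.7 w 35.6 F [-2.4  2.7  7.9]
to go cm [-0.05 -0.24  0.17] yaw err -0.01
pad n 55 y med 154.6 p10 151.8 px 349.69 203.67
jaw top n 91 y 177.1
hill y max 117.6 x med 58.9
```

```bash

python3 -m crank '[[0,0,0.1,0,0,0],[0,0,0.1,0,0,0],[0,0,0.1,0,0,0],[0,0,0.1,0,0,0],[0,0,0.1,0,0,0],[0,0,0.1,0,0,0],[0,0,0.1,0,0,0]]' 1 >/dev/null
python3 -m crank '[[0,0,0,0,0,0],[0,0,0,0,0,0],[0,0,0,0,0,0],[0,0,0,0,0,0],[0,0,0,0,0,0],[0,0,0,0,0,0],[0,0,0,0,0,0],[0,0,0,0,0,0],[0,0,0,0,0,0]]' 0.38 20 | tail -2; python3 st.py
python3 -m crank '[[0,0,0.1,0,0,0],[0,0,0.1,0,0,0],[0,0,0.1,0,0,0],[0,0,0.1,0,0,0],[0,0,0.1,0,0,0],[0,0,0.1,0,0,0],[0,0,0.1,0,0,0]]' 1 >/dev/null
python3 -m crank '[[0,0,0,0,0,0],[0,0,0,0,0,0],[0,0,0,0,0,0],[0,0,0,0,0,0],[0,0,0,0,0,0],[0,0,0,0,0,0],[0,0,0,0,0,0],[0,0,0,0,0,0],[0,0,0,0,0,0]]' 0.38 20 | tail -2; python3 st.py
```

```text
wrist_force: [-2.1, 1.9, 6.5]
gripper_width: 0.0356
t 13.55 jig -61.4 3.4 z 10.1 w 35.6 F [-2.1  1.9  6.5]
to go cm [-0.14 -0.24  0.11] yaw err 0.02
pad n 42 y med 149.1 p10 145.2 px 350.02 204.14
jaw top n 94 y 171.2
hill y max 118.8 x med 59.5
wrist_force: [-1.5, 2.0, 6.3]
gripper_width: 0.0359
t 15.2 jig -62.3 3.4 z 9.6 w 35.9 F [-1.5  2.   6.3]
to go cm [-0.23 -0.24  0.06] yaw err 0.04
pad n 31 y med 144.1 p10 141.4 px 350.32 204.74
jaw top n 89 y 166.6
hill y max 119.0 x med 58.9
```

```bash

python3 -m crank '[[0,0,0.1,0,0,0],[0,0,0.1,0,0,0],[0,0,0.1,0,0,0],[0,0,0.1,0,0,0],[0,0,0.1,0,0,0],[0,0,0.1,0,0,0],[0,0,0.1,0,0,0]]' 1 >/dev/null
python3 -m crank '[[0,0,0,0,0,0],[0,0,0,0,0,0],[0,0,0,0,0,0],[0,0,0,0,0,0],[0,0,0,0,0,0],[0,0,0,0,0,0],[0,0,0,0,0,0],[0,0,0,0,0,0],[0,0,0,0,0,0]]' 0.38 20 | tail -2; python3 st.py
python3 -m crank '[[0,0,0.1,0,0,0],[0,0,0.1,0,0,0],[0,0,0.1,0,0,0],[0,0,0.1,0,0,0],[0,0,0.1,0,0,0],[0,0,0.1,0,0,0],[0,0,0.1,0,0,0]]' 1 >/dev/null
python3 -m crank '[[0,0,0,0,0,0],[0,0,0,0,0,0],[0,0,0,0,0,0],[0,0,0,0,0,0],[0,0,0,0,0,0],[0,0,0,0,0,0],[0,0,0,0,0,0],[0,0,0,0,0,0],[0,0,0,0,0,0]]' 0.38 20 | tail -2; python3 st.py
```

```text
wrist_force: [-2.6, 1.9, 7.1]
gripper_width: 0.0359
t 16.85 jig -63.3 3.4 z 9.0 w 35.9 F [-2.6  1.9  7.1]
to go cm [-0.33 -0.24 -0.  ] yaw err 0.07
pad n 23 y med 143.0 p10 137.0 px 350.43 205.39
jaw top n 91 y 161.5
hill y max 119.5 x med 59.4
wrist_force: [-2.3, 2.6, 7.1]
gripper_width: 0.0357
t 18.5 jig -64.2 3.4 z 8.4 w 35.7 F [-2.3  2.6  7.1]
to go cm [-0.42 -0.24 -0.06] yaw err 0.09
pad n 14 y med 143.3 p10 135.4 px 350.71 205.93
jaw top n 95 y 154.2
hill y max 117.6 x med 59.6
```

```bash

python3 -m crank '[[-0.2,0,0,0,0,0],[-0.3,0,0,0,0,0],[-0.3,0,0,0,0,0],[-0.3,0,0,0,0,0],[-0.3,0,0,0,0,0],[-0.3,0,0,0,0,0],[-0.3,0,0,0,0,0]]' 1 >/dev/null
python3 -m crank '[[0,0,0,0,0,0],[0,0,0,0,0,0],[0,0,0,0,0,0],[0,0,0,0,0,0],[0,0,0,0,0,0],[0,0,0,0,0,0],[0,0,0,0,0,0],[0,0,0,0,0,0],[0,0,0,0,0,0]]' 0.38 20 | tail -2; python3 st.py
python3 - <<'E'
from h import *
f,W=snap("side"); g,W2=snap("top")
a=cv2.resize(f[180:260,325:400],(750,800),interpolation=cv2.INTER_CUBIC)
b=cv2.resize(g[118:210,295:400],(800,700),interpolation=cv2.INTER_CUBIC)
c=np.zeros((800,1550,3),np.uint8); c[:,:750]=a; c[:700,750:]=b; save("c8",c,.5)
E
```

```text
wrist_force: [-2.0, 2.3, 7.0]
gripper_width: 0.0355
t 20.15 jig -62.0 3.4 z 8.8 w 35.5 F [-2.   2.3  7. ]
to go cm [-0.2  -0.24 -0.02] yaw err 0.1
pad n 0 y med None p10 None px nan nan
jaw top n 100 y 149.1
hill y max 119.2 x med 59.6st.py:10: RuntimeWarning: Mean of empty slice.
  a=J[m]; print("pad n",m.sum(),"y med",np.median(a[:,1]).round(1) if len(a) else None,"p10",np.percentile(a[:,1],10).round(1) if len(a) else None,"px",u.mean().round(2),v.mean().round(2))
  ret = ret.dtype.type(ret / rcount)
```

View pics/c8.png

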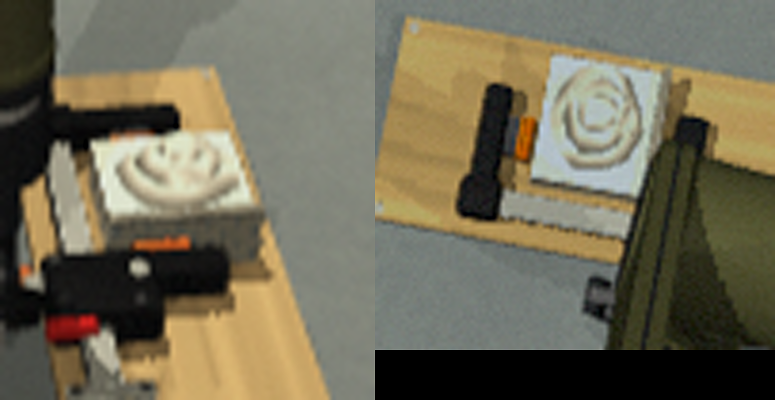

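In the top part the orange pad face at (537,140) is a pixel or two short of the hill edge (540,140), so about 2 mm of gap remains. I'll add a jaw-to-hill edge measurement from the top camera, then squeeze again.

```bash
cat > g.py <<'E'
from h import *
j=np.load("jig.npz"); o,X,L=j["o"],j["X"],j["L"]
g=[];
for i in range(2):
    s=eyes.snapshot("top"); g.append(s["frame"].astype(np.float32).mean(-1))
g=np.mean(g,0).astype(np.float32); K=np.array(s["intrinsics"],float)
ys=np.arange(90,180,.5)
def prof(x0,x1,z):
    out=[]
    for x in np.arange(x0,x1,1.5):
        P=np.array([np.r_[(o+x*X+y*L)/1000,z] for y in ys]); q=cv2.projectPoints(P,np.array(s["rvec"],float),np.array(s["tvec"],float),K,None)[0][:,0].astype(np.float32)
        out.append(cv2.remap(g,q[:,:1],q[:,1:],cv2.INTER_LINEAR)[:,0])
    return np.mean(out,0)
a=prof(68,80,.041); i=np.argmin(a); k=next(k for k in range(i,0,-1) if a[k]>60); jaw=ys[k]
def hill(x0,x1):
    b=prof(x0,x1,.046); d=np.gradient(cv2.GaussianBlur(b.reshape(-1,1),(1,9),2).ravel()); lo=np.argmin(np.where((ys>100)&(ys<130),d,0)); return ys[lo]
print("jaw inner",jaw,"hill face hi/lo x",hill(75,100),hill(20,28),"gap",jaw-hill(75,100)); print(a[::4].round(0))
E
python3 g.py
python3 -m crank '[[0,0,0,0,0,0],[0,0,0,0,0,0],[0,0,0,0,0,0],[0,0,0,0,0,0],[0,0,0,0,0,0],[0,0,0,0,0,0],[0,0,0,0,0,0]]' 1 >/dev/null
python3 -m crank '[[0,0,0,0,0,0],[0,0,0,0,0,0],[0,0,0,0,0,0],[0,0,0,0,0,0],[0,0,0,0,0,0],[0,0,0,0,0,0],[0,0,0,0,0,0],[0,0,0,0,0,0],[0,0,0,0,0,0]]' 0.38 20 | tail -2; python3 st.py 2>/dev/null; python3 g.py
```

```text
jaw inner 139.0 hill face hi/lo x 117.5 117.5 gap 21.5
[155. 150. 171. 175. 151. 133. 148. 170. 171. 164. 163. 179. 189. 184.
 157. 124. 124. 125. 125. 121.  90.  77.  76.  76.  70.  45.  16.  20.
  21.  24.  25.  26.  26.  26.  37.  77. 120. 132. 130. 130. 130. 130.
 130. 131. 130.]
wrist_force: [-2.3, 2.1, 6.5]
gripper_width: 0.0355
t 22.0 jig -63.0 3.4 z 9.3 w 35.5 F [-2.3  2.1  6.5]
to go cm [-0.3  -0.24  0.03] yaw err 0.12
pad n 0 y med None p10 None px nan nan
jaw top n 97 y 143.5
hill y max 137.0 x med 58.7
jaw inner 133.5 hill face hi/lo x 116.5 116.0 gap 17.0
[149. 179. 176. 157. 134. 138. 167. 174. 164. 163. 177. 186. 187. 159.
 122. 123. 123. 102.  77.  77.  80.  78.  55.  23.  17.  18.  22.  23.
  24.  26.  25.  32.  65. 109. 130. 130. 129. 130. 130. 130. 130. 131.
 131. 131. 134.]
```

```bash

python3 -m crank '[[-0.2,0,0,0,0,0],[-0.2,0,0,0,0,0],[-0.2,0,0,0,0,0],[-0.2,0,0,0,0,0],[-0.2,0,0,0,0,0],[-0.2,0,0,0,0,0],[-0.2,0,0,0,0,0]]' 1 >/dev/null; python3 g.py|head -1
python3 -m crank '[[0,0,0,0,0,0],[0,0,0,0,0,0],[0,0,0,0,0,0],[0,0,0,0,0,0],[0,0,0,0,0,0],[0,0,0,0,0,0],[0,0,0,0,0,0],[0,0,0,0,0,0],[0,0,0,0,0,0]]' 0.38 20 | tail -2; python3 st.py 2>/dev/null; python3 g.py
python3 - <<'E'
from h import *
g,W2=snap("top"); f,W=snap("side")
a=cv2.resize(f[205:250,330:385],(660,540),interpolation=cv2.INTER_CUBIC)
b=cv2.resize(g[118:180,310:385],(750,620),interpolation=cv2.INTER_CUBIC)
c=np.zeros((620,1410,3),np.uint8); c[:540,:660]=a; c[:,660:]=b; save("c9",c,.56)
E
```

```text
jaw inner 133.5 hill face hi/lo x 116.5 116.0 gap 17.0
wrist_force: [-2.2, 1.8, 7.1]
gripper_width: 0.0355
t 23.85 jig -61.8 3.4 z 9.8 w 35.5 F [-2.2  1.8  7.1]
to go cm [-0.18 -0.24  0.08] yaw err 0.15
pad n 0 y med None p10 None px nan nan
jaw top n 96 y 139.0
hill y max 132.8 x med 57.8
jaw inner 128.5 hill face hi/lo x 115.0 129.0 gap 13.5
[158. 179. 167. 145. 135. 159. 173. 168. 162. 169. 184. 190. 176. 133.
 101.  74.  73.  76.  77.  71.  33.  12.  20.  24.  24.  25.  26.  25.
  29.  50.  93. 126. 130. 129. 130. 129. 129. 129. 130. 130. 129. 132.
 138. 142. 142.]
```

View pics/c9.png

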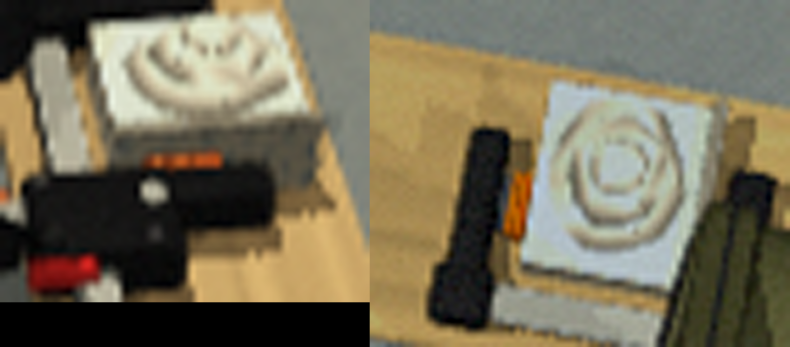

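Gap of 13.5 mm against 19 mm free suggests the pad is in about 5.5 mm, and the hill face at 115 matches heel contact (30+85). I'll cross-check by comparing the jaw-to-pad distance with the initial frame.

```bash
cat > k.py <<'E'
from h import *
j=np.load("jig.npz"); o,X,L=j["o"],j["X"],j["L"]
s=eyes.snapshot("top"); cur=s["frame"]; K=np.array(s["intrinsics"],float)
def ana(n,f,lo,hi):
    f=f.astype(np.float32); ys=np.arange(lo,hi,.25)
    def prof(im,x0,x1,z):
        out=[]
        for x in np.arange(x0,x1,1.):
            P=np.array([np.r_[(o+x*X+y*L)/1000,z] for y in ys]); q=cv2.projectPoints(P,np.array(s["rvec"],float),np.array(s["tvec"],float),K,None)[0][:,0].astype(np.float32)
            out.append(cv2.remap(im,q[:,:1],q[:,1:],cv2.INTER_LINEAR)[:,0])
        return np.mean(out,0)
    w=prof(np.clip(f[...,0]-f[...,1]-50,0,None),36,60,.038); c=(w*ys).sum()/w.sum()
    V=f.mean(-1); a=prof(V,68,80,.041); i=np.argmin(a); out=next(ys[k] for k in range(i,len(ys)) if a[k]>75); inn=next(ys[k] for k in range(i,0,-1) if a[k]>45)
    print(n,"pad centroid",c.round(2),"jaw in/out",inn,out,"centroid to out",(out-c).round(2),"to in",(inn-c).round(2),"wsum",w.sum().round(0))
ana("free",np.load("top1.npz")["f"],140,225); ana("now",cur,100,165)
E
python3 k.py
```

```text
free pad centroid 166.68 jaw in/out 180.0 200.75 centroid to out 34.07 to in 13.32 wsum 824.0
now pad centroid 119.91 jaw in/out 129.5 149.25 centroid to out 29.34 to in 9.59 wsum 1276.0
```

Estimates put pad_in at about 4–5.5 mm (5–6.5 N), slightly under half-way. Another full tooth would give about 10 mm. I'll let go and squeeze part-way, narrowing in steps until the pad is nearer 7.5 mm.

```bash

python3 -m crank '[[0,0,0,0,0,0],[0,0,0,0,0,0],[0,0,0,0,0,0],[0,0,0,0,0,0],[0,0,0,0,0,0],[0,0,0,0,0,0],[0,0,0,0,0,0]]' 1 >/dev/null; python3 k.py|tail -1; python3 g.py|head -1
python3 -m crank '[[0,0,0,0,0,0],[0,0,0,0,0,0],[0,0,0,0,0,0],[0,0,0,0,0,0],[0,0,0,0,0,0],[0,0,0,0,0,0],[0,0,0,0,0,0]]' 0.54 30 | tail -2; python3 st.py 2>/dev/null|head -1; python3 k.py|tail -1; python3 g.py|head -1
```

```text
now pad centroid 119.91 jaw in/out 130.25 150.5 centroid to out 30.59 to in 10.34 wsum 1265.0
jaw inner 129.5 hill face hi/lo x 115.0 115.0 gap 14.5
wrist_force: [0.2, 9.3, 5.2]
gripper_width: 0.0464
t 25.7 jig -62.4 5.1 z 10.2 w 46.4 F [0.2 9.3 5.2]
now pad centroid 119.95 jaw in/out 126.75 146.75 centroid to out 26.8 to in 6.8 wsum 1326.0
jaw inner 126.0 hill face hi/lo x 115.0 115.5 gap 11.0
```

Pad in is about 7.3 mm (6.5–8 by three measures, roughly 8.7 N). The hill sits on the heel, and the trigger reaction is about 9 N. I'll check that everything is still and the bystanders are in place, then hand in.

```bash
python3 - <<'E'
from h import *
d=np.load("top1.npz")["f"].astype(int)
for i in range(3): g,W=snap("top")
for n,(u,v) in dict(lorry=(212,136),hut=(478,144),cabin=(447,227)).items():
    a=d[v-20:v+20,u-20:u+20]; b=g[v-20:v+20,u-20:u+20].astype(int); print(n,"mean diff",abs(a-b).mean().round(1),cv2.phaseCorrelate(a.mean(-1),b.mean(-1)))
b=cv2.resize(g[185:243,190:275],None,fx=4,fy=4,interpolation=cv2.INTER_CUBIC); c=cv2.resize(g[118:235,288:432],None,fx=4,fy=4,interpolation=cv2.INTER_CUBIC)
o=np.zeros((468,918,3),np.uint8); o[:232,:340]=b; o[:468,342:918]=c; save("end",o,.87)
s=telemetry.sense(); print(s["time"],s["wrist_force"],np.abs(s["qd"]).max(),s["gripper_width"])
E
python3 k.py|tail -1
```

```text
lorry mean diff 13.0 ((0.0525124277081126, -0.052770186333546576), 0.9608291237558849)
hut mean diff 16.8 ((0.06773584839734426, 0.026542396118514944), 1.0196463294015752)
cabin mean diff 27.4 ((-0.25841759373644635, -0.5367443150654978), 0.43038574698122894)
26.05 [0.7305244  8.45458251 5.03592333] 0.001707584923875892 0.04624097616470636
now pad centroid 119.97 jaw in/out 127.0 147.0 centroid to out 27.03 to in 7.03 wsum 1330.0
```

View pics/end.png

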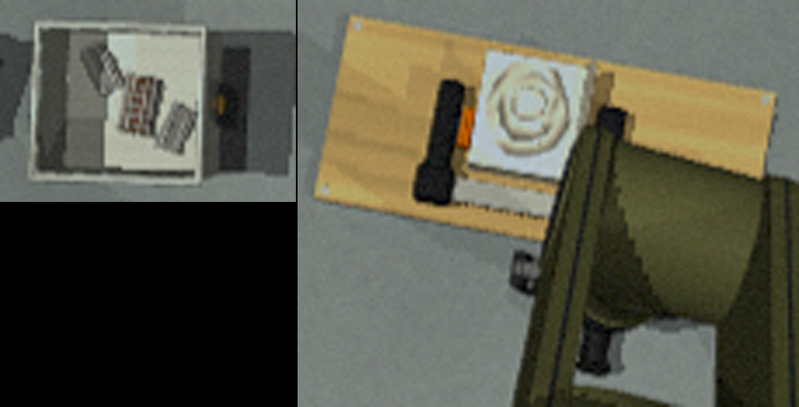

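The offcut is at (140,105) in the tub, the pad is on the hill at (467,128), and the arm is still. Handing in.

```bash
python3 -c "
from cell import order; print(order.finish_job())"
```

```text
the job is handed in; nothing more can be done
None
```

The offcut is in the largest tin bin and the clamp is holding the hill, with the gripper still squeezing the trigger. I handed in at about 26 s of the 67 s allowed; no verdict is reported back.

- **Clamping:** I made nine full squeezes, then one part squeeze that I held, using the trigger alone throughout. The part squeeze was there to land nearer half-way than another full tooth would have.
- **Pad pressure:** The pad is pressed in about 7 mm, roughly 8 to 9 N. My measures ranged from 6.3 to 8 mm.
- **Hill:** It has moved about 2.5 mm and looks square. Its jaw-side face is where it should be if the hill is touching the heel pad. I could not measure the heel force directly.
- **Trigger:** The sideways force on the wrist was about 8.5 N, consistent with a firm squeeze. The arm and jaw were still.
- **Bystanders:** The lorry and lamp hut showed no shift in the pictures. The cabin comparison was weak, probably from the arm's shadow, and suggested under 2 mm. The arm worked well clear of all three.

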